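# Wipe the off-cuts from the clearing board into its catch tray

### The job

Take the wooden scraper block by its handle and wipe the three plywood off-cuts along the aluminium board, over its open end and into the steel catch tray there; move them with the scraper only, not with the gripper. Then stand the scraper upright again in the middle of the black rubber mat and let go of it. Leave the tin, the white cup and the brass weight where they are.

Things in the scene. Friction and masses are not known exactly. Their poses are not given: they have to be found in the camera images.
- board: Clearing board, fixed. Origin: on the bench under the centre of its aluminium plate; z up; -x points along the plate to the tray (roughly to the robot). Plate 220 mm (x) x 130 mm (y), flat top 40 mm above the bench. Rims 8 mm thick, 13 mm above the top, run along both long sides and the back (+x): clear width 114 mm, x from +102 mm to the open edge at x = -110 mm, where the tray adjoins.
- tray_edge (a point): Middle of the plate's open, rimless edge, at board x = -110 mm, on the plate's top (40 mm above the bench); axes as the board's.
- tray (a point): Centre of the floor of the steel catch tray, fixed to the board's open end: board x = -155 mm, 3 mm above the bench; axes as the board's. Open above, inside about 87 mm (x) by 124 mm (y), from the plate's open edge to the far wall; walls reach 49 mm above the bench.
- scraper: Loose wooden scraper block, 0.3 kg, upright on the mat. Origin: centre of its flat rubber underside; z up. Foot 98 mm (y) x 40 mm (x) x 33 mm high; above it on two short posts a bar handle 80 mm (y) x 24 mm (x), from 50 to 100 mm above the underside (grasp across its 24 mm, closing along x). Same both ways round. It wipes with a long side, moved along its x.
- mat: Black rubber mat fixed on the bench, right of the board, 110 mm (x) x 140 mm (y) x 3 mm thick. Origin: centre of its underside; z up. The scraper starts within 15 mm of its middle, nearly aligned with it.
- offcut_plain: Plain rectangular off-cut: loose pale plywood, 60 mm (y) x 24 mm (x) x 12 mm thick, 30 g, lying flat on the plate, y within 0.2 rad of the board's y (across it), at board x -95 to +40 mm; which lies where varies. Origin: middle of the 60 x 24 outline, on the underside. 
- offcut_l: L-shaped off-cut: loose pale plywood, 60 mm (y) x 24 mm (x) x 12 mm thick, 30 g, lying flat on the plate, y within 0.2 rad of the board's y (across it), at board x -95 to +40 mm; which lies where varies. Origin: middle of the 60 x 24 outline, on the underside. A 14 mm wide bar on the +x side with one 10 mm foot, 22 mm wide, towards -x at its +y end.
- offcut_t: T-shaped off-cut: loose pale plywood, 60 mm (y) x 24 mm (x) x 12 mm thick, 30 g, lying flat on the plate, y within 0.2 rad of the board's y (across it), at board x -95 to +40 mm; which lies where varies. Origin: middle of the 60 x 24 outline, on the underside. A 14 mm wide bar on the +x side with a 10 mm stub, 22 mm wide, towards -x at its middle.
- tin: Bystander: round cream tin with a red lid, 78 mm across, 40 mm high, standing right of the back of the board; origin at its foot. Leave it alone.
- cup_white: Bystander: white parts cup, 63 mm across, 40 mm high, standing in front of the tin; origin at its foot. Leave it alone.
- weight_200: Bystander: small brass weight, 25 mm across, 40 mm high, standing left of the tray; origin at its foot. Leave it alone.
Things that resemble listed ones, but are neither listed nor needed, are in the scene too. What is shaped like the offcut_l but green or turquoise is not meant.

How it is judged:
By the outcome, as a careful person would: the job done as asked, in the order asked, and still so for the second after the job is handed in, with the robot touching nothing.
It also fails if it takes over 51 s, if anything falls off the work surface, if the arm or the gripper's body presses on something with over 40 N, if the wrist force passes 120 N, or if a joint passes its speed limit or range.

### The arm

A 7-joint arm with a two-finger parallel gripper is mounted at the origin on a cart in front of the work surface, level with it; the furniture and walls round the work are solid. World frame = base frame: x ahead of the robot, y to its left, z up, the work surface at z = 0. Lengths are in m, angles in rad, forces in N, time in s.
With the tool pointing down it reaches from about 0.425 to 0.925 m from the base axis. Payload 6.8 kg.
Tool frame: the origin (TCP) lies midway between the tips of the shut fingers; the grasp point (between the pads) lies bot.grip_point_offset behind it (bot.grip_point_offset is the distance from the TCP to the grasp point, in m); z points along the fingers, y is the line along which they close (so a half turn about z gives the same grasp; the last joint's range is limited). The gripper opens to 85 mm and grips with 20 to 120 N. Pads are 22 mm wide; open, the fingers measure 114 mm over their backs; the gripper's body (76 mm by 85 mm) begins 54 mm behind the grasp point. The pads swing forward as they close: fully open they stand 13 mm farther back than shut.
Start: joints at [-1.445, 0.477, 0.022, 1.555, -0.011, 1.109, -0.083], TCP at [0.156, 0.657, 0.231] pointing down, gripper open.
Joint ranges: [-2.96, 2.96], [-0.34, 2.1], [-1.41, 1.46], [0.24, 2.44], [-1.37, 4.51], [0.17, 1.92], [-2.96, 2.96]. Speed limits (rad/s): [2.39, 2.39, 3.14, 3.14, 3.14, 3.14, 3.14].

### API

Orientations are given as a unit quaternion [w, x, y, z].
In Python, from station import get_obs, cams, job, bot gives the robot as it stands.
- The arm moves only by the tool arm_command, never from a script. Its argument "rows" is a list that holds one entry, the list of rows, each a list of 5 numbers: the finger opening in mm, from 0 to 85.4, then the shift along the world's x, y, z in units of 60 mm (1.0 is 60 mm), then the turn about the world's z in units of 0.08 rad (1.0 is 0.08 rad). In form: [[[grip, x, y, z, turn], ...]]. A call has exactly 10 rows; each row shifts and turns the commanded pose from where the row before left it; what a row does not reach is not made up. A row lasts 1/8 s, in which the tool goes at most 62.5 mm and 10.7 degrees, less where a joint would pass 70% of its speed; a pose out of reach is approached as far as the arm can. A call with a number of a shift or a turn outside -1 to 1 is refused whole. A call with a gripper value outside its range is refused whole. The fingers move at their own pace and stop on an object; "newtons" is the grip in N (left out, the last holds). Time passes only in rows, so rows that do not move let the fingers close, or fill a call up. It gives the time, the measured TCP pose, the force, the opening and the grip force at its end, in the units of the state.
- get_obs(): the state, without advancing time (a new reading comes with each control period).
- cams.read_camera(name): name is "scene" or "top" or "wrist"; returns the picture (400x640x3 uint8, red, green, blue); there is no depth.
- cams.camera_params(name): a dict with "K" (3x3 intrinsics, pixels), "extrinsics" (4x4, takes a point from camera to world coordinates). Camera axes: x right, y down, z forward; pixel columns grow to the right and rows downward; lengths in m; the calibration is good to about 2 mm. A picture is of the moment at which its call begins: read the wrist's pose just before it. camera_params takes no time and is no camera call; for the wrist camera it gives the pose at the moment of the call.
- job.hand_in(): hands the job in; it is judged then, once.
The state is a dict: "t": time; "q": joint angles; "joint_vel": joint speeds; "joint_torque": joint torques, N m; "eef_pos": TCP position; "tool_rot": TCP orientation; "contact_force": force on the tool from outside, world axes, zero at the start; "torque": the same for the moment, N m; "gripper_width": opening from 0.0 (shut) to 1.0 (fully open); "grasp_force": force on a finger pad.
Only numpy, scipy, OpenCV 4.12 (cv2) and the standard library are available. Lean on these libraries where they do the work, as an engineer would, in place of code of your own. Each camera call takes 0.05 s, during which the arm holds its last target. There are 200 camera calls.

## Working session

There is one attempt and no reset: what is moved stays moved. The work goes in short steps, Python scripts to look and compute and a tool call to move; the robot and the scene stay as the last step left them, time stands still between calls to the robot, and variables do not carry over. Pictures are saved under pics/ and viewed, at most 12 in all, crops included, and the job is handed in when it is done.

Besides the shell and the picture viewer there is one more tool, called after "Request:" in YAML: its name, and indented under it one key for each argument. arm_command: Moves the arm, as the interface text tells. Its arguments: {"type":"object","properties":{"rows":{"type":"array"},"newtons":{"type":"number"}},"required":["rows"]}

```bash
ls; mkdir -p pics
python3 - <<'E'
from station import get_obs,cams,job,bot
import cv2,numpy as np
print(get_obs(),bot.grip_point_offset)
for n in("top","scene"):
    im=cams.read_camera(n);cv2.imwrite(f"pics/{n}0.png",im[:,:,::-1]);p=cams.camera_params(n);print(n,np.round(p["K"],1).tolist(),np.round(p["extrinsics"],3).tolist())
E
```

```text
pics
{'t': 0.0, 'q': array([-1.44509186,  0.47780286,  0.02235256,  1.55644785, -0.01152085,
        1.10929726, -0.08311596]), 'joint_vel': array([-0.00145927, -0.00054734, -0.00056727,  0.00012625, -0.00072355,
        0.00014101, -0.00041295]), 'joint_torque': array([ 8.26536348e-05, -5.96450329e+01,  1.60799358e+00, -2.81199592e+01,
        1.24835011e-02,  9.56367032e-03,  4.13978611e-06]), 'eef_pos': array([0.15626353, 0.65605641, 0.23032563]), 'tool_rot': array([-4.51006575e-05,  1.16643559e-01,  9.93173422e-01, -9.12456206e-04]), 'contact_force': array([0.08420398, 0.01072275, 0.16413243]), 'torque': array([-0.02799079,  0.00086089,  0.03285913]), 'grasp_force': 0.0, 'gripper_width': 0.9995755488612972} 0.0187
top [[402.7, 0.0, 317.2], [0.0, 402.7, 202.1], [0.0, 0.0, 1.0]] [[-0.019, -0.986, 0.167, 0.343], [-0.999, 0.012, -0.042, 0.203], [0.039, -0.168, -0.985, 1.304], [0.0, 0.0, 0.0, 1.0]]
scene [[483.6, 0.0, 326.5], [0.0, 483.6, 205.5], [0.0, 0.0, 1.0]] [[0.897, -0.323, 0.302, 0.063], [-0.442, -0.681, 0.584, -0.795], [0.016, -0.658, -0.753, 1.252], [0.0, 0.0, 0.0, 1.0]]
```

View pics/top0.png

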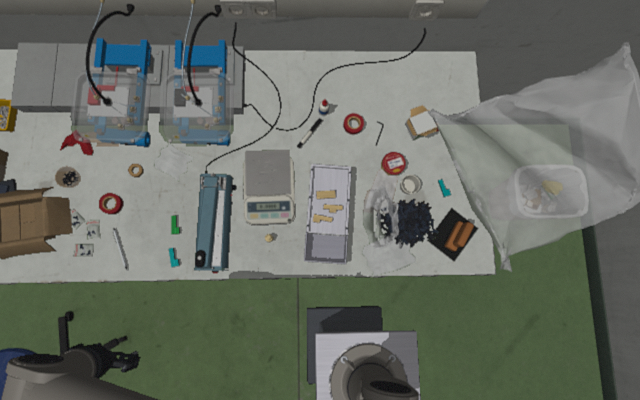

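View pics/scene0.png

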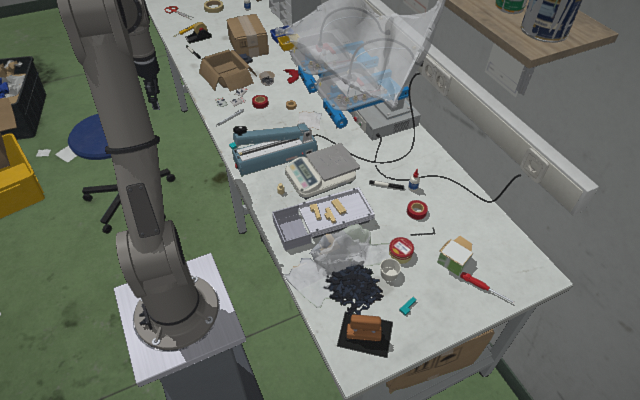

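The top view shows the board at about (330,200) with the tray at (326,247), the off-cuts at (328,195), (333,208) and (322,218), and the scraper on its mat at (458,235). The tin is at (395,162), the cup at (411,185) and the weight at (270,238). A crumpled film and a black pile lie between the board and the mat.

```bash
cat > h.py <<'E'
import cv2,numpy as np
from station import get_obs,cams,job,bot
def ray(p,uv,z):
    K,E=np.array(p["K"]),np.array(p["extrinsics"])
    d=E[:3,:3]@np.linalg.inv(K)@np.array([uv[0],uv[1],1.]);o=E[:3,3]
    return o+d*(z-o[2])/d[2]
def proj(p,X):
    E=np.linalg.inv(np.array(p["extrinsics"]));c=np.array(p["K"])@(E[:3,:3]@np.array(X)+E[:3,3]);return c[:2]/c[2]
def blobs(im,lo,hi,roi,mn):
    x0,y0,x1,y1=roi;h=cv2.cvtColor(np.ascontiguousarray(im[y0:y1,x0:x1]),cv2.COLOR_RGB2HSV)
    m=cv2.inRange(h,lo,hi);cs,_=cv2.findContours(m,cv2.RETR_EXTERNAL,cv2.CHAIN_APPROX_NONE)
    return [c[:,0]+[x0,y0] for c in cs if cv2.contourArea(c)>=mn]
def rect(p,c,z):
    w=np.array([ray(p,u,z)[:2] for u in c],np.float32);r=cv2.minAreaRect(w*1000);b=cv2.boxPoints(r)
    return np.round(r[0],1),np.round(r[1],1),round(r[2],1)
E
python3 - <<'E'
from h import *
im=cv2.imread("pics/top0.png")[:,:,::-1];p=cams.camera_params("top")
for c in blobs(im,(12,60,130),(28,255,255),(305,160,356,265),15):print("off",rect(p,c,.052))
for c in blobs(im,(5,90,60),(15,255,255),(425,200,480,262),15):print("scr",c.mean(0),rect(p,c,.103),rect(p,c,.036))
for c in blobs(im,(0,0,0),(179,255,60),(430,200,482,265),80):print("mat",rect(p,c,.003),len(c))
s=cv2.imread("pics/scene0.png");a=cv2.resize(im[150:270,300:490,::-1],None,fx=4,fy=4,interpolation=cv2.INTER_CUBIC)[:, :760]
cv2.imwrite("pics/c1.png",a)
E
```

```text
off (array([501.9, 136. ]), array([56.7, 21.8]), 79.7)
off (array([535.8, 100.5]), array([57. , 19.1]), 89.3)
off (array([579.4, 121.8]), array([57.2, 22.6]), 89.4)
scr [459.07317073 235.41463415] (array([ 439.4, -276.3]), array([ 51.4, 104.1]), 58.5) (array([ 444.8, -303.1]), array([ 54.2, 109.9]), 58.5)
mat (array([ 456.1, -289.8]), array([116.6, 135.8]), 50.5) 151
```

View pics/c1.png

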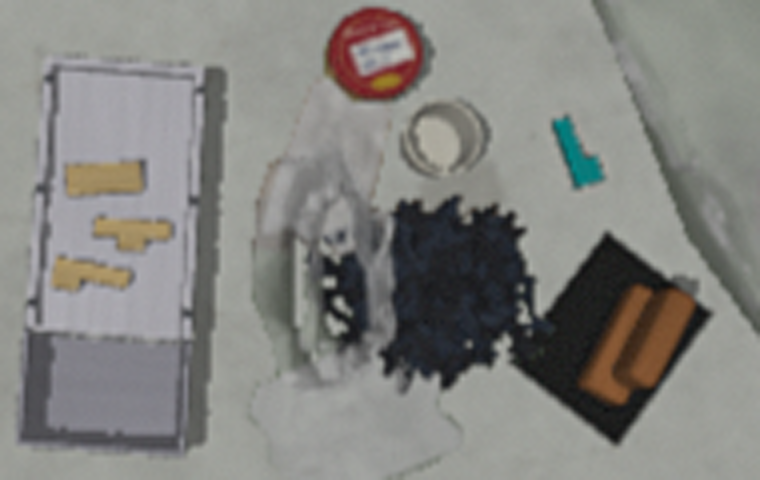

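The crop shows the mat's corners at crop (608,235), (712,312), (617,443) and (512,355). The handle runs from (645,385) to (680,293). The rim's back corners are at (45,60) and (200,66), and the tray's front corners at (20,442) and (186,450). From back to front the off-cuts are plain, T, L.

Run:
```python
from h import *
p=cams.camera_params("top")
f=lambda u,z:np.round(ray(p,(300+u[0]/4-.4,150+u[1]/4-.4),z)[:2]*1000)
M=[f(u,.003) for u in [(608,235),(712,312),(617,443),(512,355)]];print("mat",M,np.mean(M,0),[np.linalg.norm(M[i]-M[i-1]).round() for i in range(4)])
for i in (0,1):
  d=M[i+1]-M[i];print(np.degrees(np.arctan2(d[1],d[0])))
print("board",f((45,60),.053),f((200,66),.053),"edge",f((30,333),.053),f((185,338),.053),"tray",f((20,442),.049),f((186,450),.049))
print("innerback",f((58,73),.04),f((190,75),.04))
H=[f(u,.103) for u in [(660,288),(695,296),(655,390),(625,382)]];print("handle",H,np.mean(H,0))
F=[f(u,.036) for u in [(635,285),(580,385),(620,405)]];print("foot",F)
im=cv2.imread("pics/scene0.png");q=cams.camera_params("scene")
for n,X in dict(mat=(.456,-.29,.003),a=(.44,-.278,.103)).items(): print(n,proj(q,X),proj(p,X))
cv2.imwrite("pics/c2.png",cv2.resize(im[170:370,260:420],None,fx=3.7,fy=3,interpolation=cv2.INTER_CUBIC))
```

```text
mat [array([ 537., -297.]), array([ 472., -379.]), array([ 367., -292.]), array([ 439., -210.])] [ 453.75 -294.5 ] [np.float64(131.0), np.float64(105.0), np.float64(136.0), np.float64(109.0)]
-128.4032617021058
140.3558250428552
board [677. 168.] [671.  44.] edge [458. 183.] [453.  63.] tray [375. 192.] [366.  64.]
innerback [670. 158.] [667.  51.]
handle [array([ 481., -296.]), array([ 474., -323.]), array([ 404., -286.]), array([ 410., -263.])] [ 442.25 -292.  ]
foot [array([ 491., -304.]), array([ 412., -253.]), array([ 396., -284.])]
mat [365.45934917 330.4393534 ] [451.2139563 232.8471411]
a [360.88746247 311.62840671] [459.81975848 235.12545202]
```

View pics/c2.png

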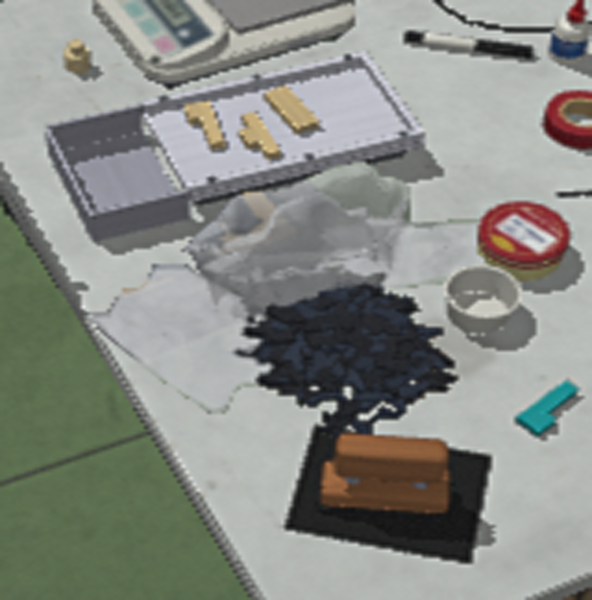

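Estimates:
- **Board:** centre about (0.5645, 0.1145), yaw about -0.073 rad.
- **Scraper:** about (0.443, -0.285), long axis about -30°.
- **Mat:** centre about (0.454, -0.293), long axis about -40°.

The mat measures about 134 x 107 mm and the handle is 79 mm long, which agree with the sizes given. I'll go round in front of the robot and look with the wrist camera.

Request:
arm_command:
  rows:
    - [[85, 0.6, -0.5, 0.1, 0], [85, 0.6, -0.5, 0.1, 0], [85, 0.6, -0.5, 0.1, 0], [85, 0.6, -0.5, 0.1, 0], [85, 0.6, -0.5, 0.1, 0], [85, 0.6, -0.5, 0.1, 0], [85, 0.6, -0.5, 0.1, 0], [85, 0.5, -0.6, 0.1, 0], [85, 0.2, -0.8, 0, 0], [85, 0.1, -0.9, 0, 0]]
  newtons: 60

```text
t: 1.35
eef_pos: [0.4569, 0.3071, 0.2789]
tool_rot: [-0.0, 0.117, 0.993, -0.0]
contact_force: [0.4, 0.3, 0.1]
gripper_width: 0.997
grasp_force: 0.0
```

Request:
arm_command:
  rows:
    - [[85, 0.2, -0.9, 0, 0], [85, 0.2, -0.9, 0, -0.3], [85, 0.1, -0.9, 0, -0.5], [85, 0, -0.9, 0, -0.5], [85, 0, -0.9, 0, -0.5], [85, -0.1, -0.9, 0, -0.5], [85, -0.2, -0.9, 0, -0.5], [85, -0.2, -0.9, 0, -0.5], [85, 0, -0.9, 0, -0.3], [85, 0, -0.9, 0, 0]]

```text
t: 2.6
eef_pos: [0.4559, -0.2328, 0.2793]
tool_rot: [0.0, 0.258, 0.966, 0.0]
contact_force: [0.4, -0.2, 0.5]
gripper_width: 0.996
grasp_force: 0.0
```

Request:
arm_command:
  rows:
    - [[85, 0, -0.3, 0, 0], [85, 0, 0, 0, 0], [85, 0, 0, 0, 0], [85, 0, 0, 0, 0], [85, 0, 0, 0, 0], [85, 0, 0, 0, 0], [85, 0, 0, 0, 0], [85, 0, 0, 0, 0], [85, 0, 0, 0, 0], [85, 0, 0, 0, 0]]

```text
t: 3.85
eef_pos: [0.4564, -0.2494, 0.2793]
tool_rot: [-0.0, 0.258, 0.966, 0.0]
contact_force: [-0.6, -0.1, -0.7]
gripper_width: 0.994
grasp_force: 0.0
```

Run:
```python
from h import *
o=get_obs();print(o["eef_pos"],o["tool_rot"],o["q"])
p=cams.camera_params("wrist");im=cams.read_camera("wrist");cv2.imwrite("pics/w1.png",im[:,:,::-1])
import pickle;pickle.dump(p,open("w1.pkl","wb"))
for c in blobs(im,(5,90,60),(15,255,255),(0,0,640,400),200):print("scr",rect(p,c,.103))
for c in blobs(im,(0,0,0),(179,255,60),(0,0,640,400),2000):print("mat",rect(p,c,.003))
```

```text
[ 0.45635486 -0.24939602  0.27929395] [-1.95679645e-05  2.58008543e-01  9.66142635e-01  7.64146910e-09] [-0.15954416  0.18819487  0.62665037  1.89668192 -0.12372777  1.09502457
  1.5644478 ]
scr (array([ 440.3, -289.5]), array([35.5, 91.3]), 58.9)
mat (array([ 668. , -361.1]), array([951.1, 236.9]), 60.0)
mat (array([ 379.8, -609.9]), array([ 30.2, 193.2]), 89.9)
mat (array([ 462. , -285.4]), array([137.2, 137.5]), 50.5)
mat (array([ 491.9, -157.3]), array([135.6, 157.7]), 84.2)
```

View pics/w1.png

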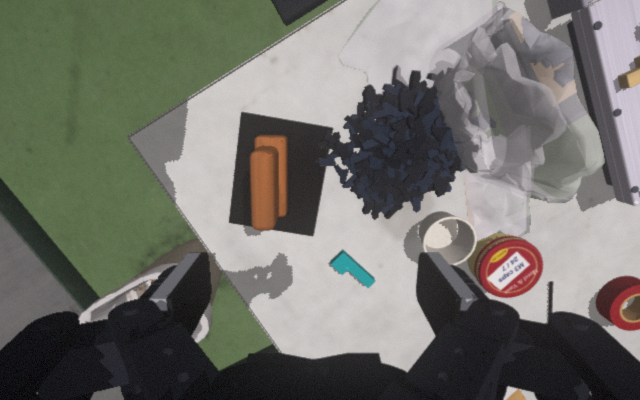

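The wrist view shows the handle's top at (250–277, 147–229), the foot's visible side out to column 287, and the mat's corners at (241,113), (332,127), (314,236) and (230,222).

Run:
```python
from h import *
import pickle
p=pickle.load(open("w1.pkl","rb"));im=cv2.imread("pics/w1.png")
M=np.array([ray(p,u,.003)[:2]*1000 for u in [(241,113),(332,127),(314,236),(230,222)]]);print(M.round(),M.mean(0),[np.linalg.norm(M[i]-M[i-1]).round(1) for i in range(4)])
for i,j in((0,3),(1,2),(0,1),(3,2)):
  d=M[j]-M[i];print(np.degrees(np.arctan2(d[1],d[0])).round(1))
g=im.astype(int);
# brighter top face of handle vs darker sides: columns profile
for r in(165,190,215):print(r,[tuple(g[r,c,::-1]) for c in range(246,292,3)])
H=np.array([ray(p,u,.103)[:2]*1000 for u in [(251,147),(277,147),(277,230),(251,230)]]);print(H.round(),H.mean(0))
d=H[3]-H[0];print(np.degrees(np.arctan2(d[1],d[0])),np.linalg.norm(d),np.linalg.norm(H[1]-H[0]))
F=np.array([ray(p,u,.036)[:2]*1000 for u in [(287,136),(286,216),(257,135)]]);print("foot",F.round());d=F[1]-F[0];print(np.degrees(np.arctan2(d[1],d[0])),np.linalg.norm(d))
B=np.array([ray(p,u,.053)[:2]*1000 for u in [(572,12),(628,205)]]);print("boardrim",B.round())
```

```text
[[ 365. -295.]
 [ 433. -211.]
 [ 542. -298.]
 [ 472. -381.]] [ 452.95684359 -296.20322312] [np.float64(136.8), np.float64(108.2), np.float64(139.7), np.float64(108.9)]
-39.0
-38.7
51.4
49.9
165 [(np.int64(51), np.int64(50), np.int64(47)), (np.int64(64), np.int64(48), np.int64(42)), (np.int64(148), np.int64(95), np.int64(65)), (np.int64(162), np.int64(103), np.int64(65)), (np.int64(162), np.int64(101), np.int64(65)), (np.int64(167), np.int64(105), np.int64(68)), (np.int64(173), np.int64(108), np.int64(72)), (np.int64(167), np.int64(104), np.int64(64)), (np.int64(146), np.int64(91), np.int64(59)), (np.int64(116), np.int64(74), np.int64(48)), (np.int64(87), np.int64(56), np.int64(35)), (np.int64(169), np.int64(108), np.int64(67)), (np.int64(168), np.int64(105), np.int64(64)), (np.int64(135), np.int64(85), np.int64(55)), (np.int64(46), np.int64(40), np.int64(37)), (np.int64(45), np.int64(42), np.int64(40))]
190 [(np.int64(47), np.int64(41), np.int64(41)), (np.int64(53), np.int64(43), np.int64(39)), (np.int64(135), np.int64(88), np.int64(59)), (np.int64(159), np.int64(102), np.int64(65)),
[... 832 characters left out ...]
p.int64(100), np.int64(65)), (np.int64(154), np.int64(99), np.int64(64)), (np.int64(147), np.int64(96), np.int64(61)), (np.int64(123), np.int64(80), np.int64(55)), (np.int64(88), np.int64(60), np.int64(45)), (np.int64(130), np.int64(84), np.int64(57)), (np.int64(127), np.int64(81), np.int64(54)), (np.int64(77), np.int64(55), np.int64(46)), (np.int64(51), np.int64(47), np.int64(45)), (np.int64(49), np.int64(45), np.int64(43))]
[[ 403. -285.]
 [ 415. -264.]
 [ 484. -307.]
 [ 471. -329.]] [ 443.39506081 -296.12395036]
-32.705804517055974 80.99525337705879 23.82860442599158
foot [[ 414. -259.]
 [ 492. -307.]
 [ 396. -287.]]
-31.85730988054317 92.53507341467369
boardrim [[449.  41.]
 [667.  32.]]
```

Request:
arm_command:
  rows:
    - [[55, -0.1, -0.4, 0, -0.5], [55, -0.12, -0.41, 0, 0], [55, 0, 0, -0.5, 0], [55, 0, 0, -0.6, 0], [55, 0, 0, -0.6, 0], [55, 0, 0, -0.6, 0], [55, 0, 0, -0.5, 0], [55, 0, 0, -0.4, 0], [55, 0, 0, -0.3, 0], [55, 0, 0, -0.15, 0]]

```text
t: 5.15
eef_pos: [0.4427, -0.2986, 0.0595]
tool_rot: [-0.0, 0.278, 0.961, -0.0]
contact_force: [-0.3, -0.1, -0.1]
gripper_width: 0.647
grasp_force: 0.0
```

Request:
arm_command:
  rows:
    - [[55, 0, 0, 0, 0], [40, 0, 0, 0, 0], [25, 0, 0, 0, 0], [10, 0, 0, 0, 0], [10, 0, 0, 0, 0], [10, 0, 0, 0, 0], [10, 0, 0, 0, 0], [10, 0, 0, 0, 0], [10, 0, 0, 0, 0], [10, 0, 0, 0, 0]]

```text
t: 6.4
eef_pos: [0.4436, -0.2983, 0.0611]
tool_rot: [0.001, 0.277, 0.961, -0.0]
contact_force: [-1.6, 0.8, 6.1]
gripper_width: 0.273
grasp_force: 58.8
```

Request:
arm_command:
  rows:
    - [[10, 0, 0, 0.2, 0], [10, 0, 0, 0.7, 0], [10, 0, 0, 0.9, 0], [10, 0, 0, 0.9, 0], [10, 0.22, 0.48, 0, -1], [10, 0.22, 0.48, 0, -1], [10, 0.22, 0.48, 0, -1], [10, 0.22, 0.48, 0, -1], [10, 0.22, 0.48, 0, -1], [10, 0.22, 0.48, 0, -1]]
  newtons: 80

```text
t: 7.65
eef_pos: [0.522, -0.124, 0.2224]
tool_rot: [-0.0, 0.499, 0.867, -0.0]
contact_force: [0.5, -0.5, -3.7]
gripper_width: 0.27
grasp_force: 79.4
```

Request:
arm_command:
  rows:
    - [[10, 0.22, 0.48, 0, -1], [10, 0.22, 0.48, 0, -1], [10, 0.22, 0.48, 0, -1], [10, 0.22, 0.48, 0, -1], [10, 0.22, 0.48, 0, -1], [10, 0.22, 0.48, 0, -1], [10, 0.22, 0.48, 0, -1], [10, 0.22, 0.48, 0, -0.5], [10, 0, 0, 0, 0], [10, 0, 0, 0, 0]]

```text
t: 8.9
eef_pos: [0.6272, 0.1047, 0.2221]
tool_rot: [-0.0, 0.732, 0.682, -0.001]
contact_force: [-0.7, -0.2, -3.8]
gripper_width: 0.273
grasp_force: 79.3
```

Run:
```python
from h import *
import pickle
o=get_obs();print(o["eef_pos"],o["tool_rot"],o["q"].round(2),o["contact_force"])
p=cams.camera_params("wrist");im=cams.read_camera("wrist");s=cams.read_camera("scene")
pickle.dump(p,open("w2.pkl","wb"));cv2.imwrite("pics/w2raw.png",im[:,:,::-1])
a=np.hstack([im,np.zeros((400,160,3),np.uint8)]);a[:,640:]=s[80:280,280:440][::1].repeat(2,0)[:, :160] if False else cv2.resize(s[120:320,290:370],(160,400))
cv2.imwrite("pics/w2.png",a[:,:,::-1])
```

```text
[0.62720786 0.1046921  0.22211335] [-1.06076567e-04  7.31736993e-01  6.81586704e-01 -7.25411561e-04] [-0.79  0.51  0.75  1.7  -0.38  1.09  0.01] [-0.69398861 -0.16782762 -3.84587628]
```

View pics/w2.png

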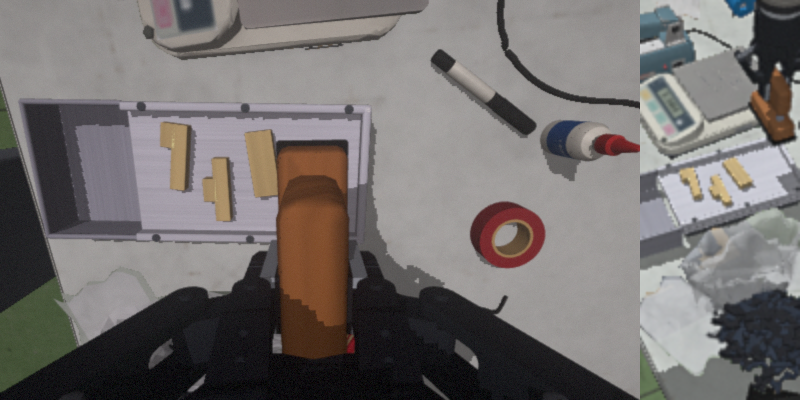

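The wrist view shows the board's far rim at (122,102)–(370,106), the near rim at about (48,237)–(270,241), and the open edge at (128,112)–(143,234). The off-cuts lie clear to the left of the held foot, whose end spans (278–347, 141).

Run:
```python
from h import *
import pickle
p=pickle.load(open("w2.pkl","rb"));im=cv2.imread("pics/w2raw.png")
g=cv2.cvtColor(im,cv2.COLOR_BGR2GRAY).astype(int)
for c in(200,225,260):print(c,"top",list(g[94:120,c]),"bot",list(g[224:248,c]))
f=lambda u,z:(ray(p,u,z)[:2]*1000).round(1)
print("rimL",f((122,102),.053),f((370,106),.053),"rimR",f((140,242),.053),f((270,243),.053))
print("open",f((128,112),.04),f((143,234),.04),"trayfront",f((22,99),.049),f((48,239),.049))
for z in(.17,.19,.2): 
  a,b=f((278,141),z),f((347,141),z);print("footend",a,b,np.linalg.norm(a-b))
for c in blobs(im[:,:,::-1],(12,60,130),(28,255,255),(100,100,290,260),100):print("off",rect(p,c,.052))
for x,y in((102,57),(102,-57),(-110,57),(-110,-57)):
  c,s=np.cos(-.073),np.sin(-.073);print(proj(p,(.5645+(c*x-s*y)/1000,.1145+(s*x+c*y)/1000,.04)).round())
```

```text
200 top [np.int64(148), np.int64(151), np.int64(150), np.int64(152), np.int64(148), np.int64(151), np.int64(151), np.int64(147), np.int64(134), np.int64(151), np.int64(162), np.int64(166), np.int64(165), np.int64(162), np.int64(160), np.int64(156), np.int64(133), np.int64(104), np.int64(95), np.int64(99), np.int64(99), np.int64(96), np.int64(106), np.int64(148), np.int64(161), np.int64(162)] bot [np.int64(160), np.int64(162), np.int64(164), np.int64(164), np.int64(163), np.int64(159), np.int64(120), np.int64(104), np.int64(103), np.int64(108), np.int64(138), np.int64(153), np.int64(160), np.int64(160), np.int64(159), np.int64(156), np.int64(145), np.int64(104), np.int64(95), np.int64(106), np.int64(146), np.int64(157), np.int64(161), np.int64(154)]
225 top [np.int64(157), np.int64(154), np.int64(156), np.int64(156), np.int64(153), np.int64(155), np.int64(153), np.int64(151), np.int64(141), np.int64(152), np.int64(160), np.int64(162), np.int64(164), np.int64(160), np.int64(160), np.int64(155), np.int64(141), np.int64(111), np.int64(96), np.int64(94), np.int64(99), np.int64(96), np.int
[... 991 characters left out ...]
4(138), np.int64(155), np.int64(156), np.int64(159), np.int64(156), np.int64(153), np.int64(135), np.int64(108), np.int64(100), np.int64(107), np.int64(146), np.int64(159), np.int64(162)]
rimL [466.3 184.2] [680.5 165.3] rimR [455.1  54.3] [580.4  44.2]
open [462.9 175.7] [452.5  57.6] trayfront [377.3 193.2] [363.8  62.3]
footend [610.7 152.5] [649.1 149.8] 38.49480484429033
footend [612.9 154.5] [647.3 152. ] 34.490723390500214
footend [614.  155.5] [646.5 153.1] 32.588494902342454
off (array([535.2, 100.4]), array([59.3, 23.2]), 85.9)
off (array([581.2, 121.4]), array([23.4, 59.6]), 2.5)
off (array([500.9, 133.8]), array([59.6, 23. ]), 77.9)
[357. 108.]
[353. 227.]
[123. 108.]
[139. 227.]
```

Request:
arm_command:
  rows:
    - [[10, 0.08, 0.03, -0.1, -0.1], [10, 0, 0, -0.4, 0], [10, 0, 0, -0.5, 0], [10, 0, 0, -0.4, 0], [10, 0, 0, -0.2, 0], [10, 0, 0, -0.13, 0], [10, 0, 0, 0, 0], [10, 0, 0, 0, 0], [10, 0, 0, 0, 0], [10, 0, 0, 0, 0]]

```text
t: 10.25
eef_pos: [0.633, 0.1072, 0.119]
tool_rot: [0.0, 0.734, 0.679, 0.0]
contact_force: [-0.5, -0.2, -3.0]
gripper_width: 0.27
grasp_force: 79.2
```

Run:
```python
from h import *
import pickle
o=get_obs();print(o["eef_pos"],o["tool_rot"],o["contact_force"])
p=cams.camera_params("wrist");im=cams.read_camera("wrist");pickle.dump(p,open("w3.pkl","wb"))
cv2.imwrite("pics/w3.png",im[:,:,::-1])
```

```text
[0.63299794 0.10717173 0.11895214] [1.12300725e-04 7.34466570e-01 6.78644756e-01 3.74731307e-04] [-0.46849784 -0.24810747 -3.01066814]
```

View pics/w3.png

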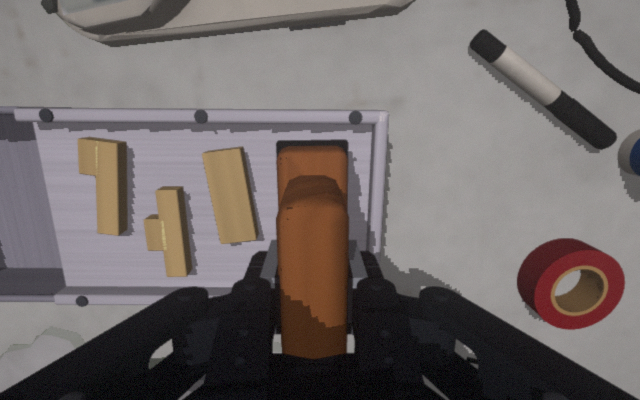

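The foot's far end is at row 141 (columns 277–348). The far rim's top is at rows 109–123, and the near rim is at about rows 289–305 near column 100. The back rim's inner side is at about column 370.

Run:
```python
from h import *
import pickle
p=pickle.load(open("w3.pkl","rb"));g=cv2.cvtColor(cv2.imread("pics/w3.png"),cv2.COLOR_BGR2GRAY).astype(int)
f=lambda u,z:(ray(p,u,z)[:2]*1000).round(1)
print("end",f((277,141),.061),f((348,141),.061))
print("L inner",f((100,123),.053),f((312,124),.053),"outer",f((100,108),.053),f((312,110),.053),"R",f((100,290),.053),f((100,305),.053))
for c in(100,130,312):print([int(v) for v in g[100:150,c]],[int(v) for v in g[278:312,c]] if c<200 else"")
print([int(v) for v in g[200,340:395]])
```

```text
end [615.7 154.7] [656.4 151.4]
L inner [512.  172.7] [636.5 162.1] outer [514.1 181.2] [637.1 170.1] R [485.3  64.5] [482.5  53.2]
[148, 147, 149, 148, 149, 146, 148, 143, 118, 133, 147, 155, 156, 154, 155, 156, 155, 154, 152, 147, 128, 106, 88, 91, 92, 93, 91, 96, 99, 140, 151, 155, 157, 156, 154, 155, 155, 149, 107, 88, 89, 118, 137, 139, 138, 139, 139, 137, 135, 138] [151, 154, 156, 153, 151, 155, 155, 148, 122, 99, 93, 95, 96, 99, 96, 99, 112, 132, 147, 148, 154, 150, 151, 149, 152, 145, 127, 141, 147, 147, 147, 144, 145, 147]
[143, 143, 145, 145, 147, 146, 144, 141, 117, 127, 145, 152, 158, 156, 155, 155, 154, 154, 153, 149, 134, 111, 88, 89, 90, 93, 95, 93, 96, 101, 141, 153, 156, 153, 155, 154, 157, 157, 152, 156, 157, 159, 159, 160, 155, 160, 157, 153, 113, 93] [156, 150, 155, 153, 154, 155, 157, 155, 126, 104, 94, 98, 98, 101, 99, 98, 106, 128, 146, 148, 150, 150, 151, 149, 150, 149, 127, 142, 145, 147, 148, 146, 147, 145]
[154, 153, 153, 154, 154, 150, 154, 155, 149, 128, 127, 149, 160, 161, 163, 163, 163, 158, 158, 155, 153, 137, 115, 92, 96, 98, 97, 99, 102, 100, 96, 99, 101, 149, 160, 161, 158, 160, 161, 129, 69, 41, 38, 42, 40, 44, 55, 64, 68, 67] 
[49, 47, 46, 48, 49, 52, 52, 70, 92, 93, 94, 97, 95, 98, 95, 95, 97, 99, 105, 126, 157, 158, 162, 161, 160, 161, 159, 148, 112, 88, 88, 110, 141, 152, 154, 163, 160, 156, 158, 153, 153, 148, 124, 103, 91, 93, 90, 98, 124, 151, 153, 153, 152, 151, 152]
```

The gap to the far rim is about 9.5 mm against a nominal 8 mm, so the scraper is well centred. I'll shift it +1.5 mm in y and lower it to just above the plate.

Request:
arm_command:
  rows:
    - [[10, 0, 0.03, -0.1, 0], [10, 0, 0, -0.1, 0], [10, 0, 0, -0.07, 0], [10, 0, 0, -0.03, 0], [10, 0, 0, -0.02, 0], [10, 0, 0, 0, 0], [10, 0, 0, 0, 0], [10, 0, 0, 0, 0], [10, 0, 0, 0, 0], [10, 0, 0, 0, 0]]

```text
t: 11.55
eef_pos: [0.6328, 0.1089, 0.0994]
tool_rot: [0.0, 0.734, 0.679, 0.0]
contact_force: [0.6, 1.1, -3.3]
gripper_width: 0.272
grasp_force: 79.3
```

Request:
arm_command:
  rows:
    - [[10, -0.1, 0.008, 0, 0], [10, -0.15, 0.012, 0, 0], [10, -0.18, 0.015, 0, 0], [10, -0.18, 0.015, 0, 0], [10, -0.18, 0.015, 0, 0], [10, -0.18, 0.015, 0, 0], [10, -0.18, 0.015, 0, 0], [10, -0.18, 0.015, 0, 0], [10, -0.18, 0.015, 0, 0], [10, -0.18, 0.015, 0, 0]]

```text
t: 12.8
eef_pos: [0.5308, 0.1173, 0.0994]
tool_rot: [0.0, 0.735, 0.679, 0.0]
contact_force: [0.5, 0.8, -4.5]
gripper_width: 0.274
grasp_force: 79.3
```

Request:
arm_command:
  rows:
    - [[10, -0.18, 0.015, 0, 0], [10, -0.18, 0.015, 0, 0], [10, -0.18, 0.015, 0, 0], [10, -0.18, 0.015, 0, 0], [10, -0.18, 0.015, 0, 0], [10, -0.18, 0.015, 0, 0], [10, -0.15, 0.012, 0, 0], [10, -0.1, 0.008, 0, 0], [10, 0, 0, 0, 0], [10, 0, 0, 0, 0]]

```text
t: 14.05
eef_pos: [0.4521, 0.1239, 0.0995]
tool_rot: [0.0, 0.734, 0.679, 0.0]
contact_force: [-0.6, -0.3, -4.0]
gripper_width: 0.27
grasp_force: 79.3
```

Run:
```python
from h import *
im=cams.read_camera("wrist");s=cams.read_camera("scene");t=cams.read_camera("top")
a=np.vstack([cv2.resize(im,(560,350)),np.hstack([cv2.resize(s[190:260,265:345],(280,245)),cv2.resize(t[155:270,300:360],(280,245))])])
cv2.imwrite("pics/w4.png",a[:,:,::-1])
```

```text
(no output)
```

View pics/w4.png

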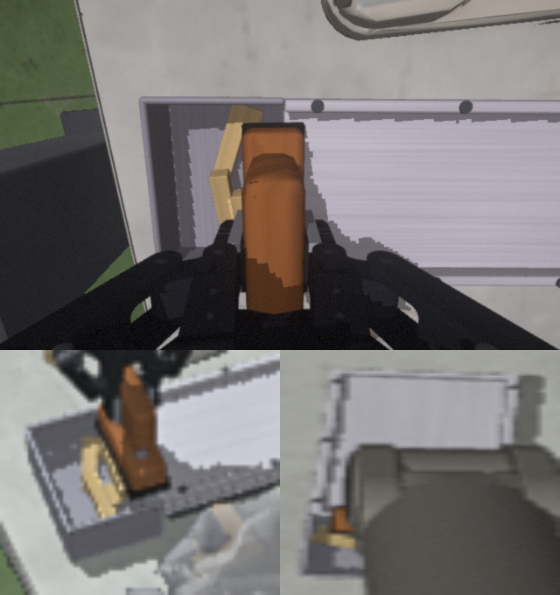

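The plate is wiped clear and the off-cuts are in the tray, some close against the scraper. I'll lift and check how they lie.

Request:
arm_command:
  rows:
    - [[10, 0, 0, 0.2, 0], [10, 0, 0, 0.5, 0], [10, 0, 0, 0.7, 0], [10, 0, 0, 0.6, 0], [10, 0.3, 0, 0.2, 0], [10, 0.5, -0.2, 0, 0], [10, 0.6, -0.3, 0, 0], [10, 0.4, -0.3, 0, 0], [10, 0, 0, 0, 0], [10, 0, 0, 0, 0]]

```text
t: 15.45
eef_pos: [0.559, 0.076, 0.2315]
tool_rot: [-0.0, 0.735, 0.678, -0.0]
contact_force: [-0.4, 0.6, -3.8]
gripper_width: 0.271
grasp_force: 79.7
```

Run:
```python
from h import *
im=cams.read_camera("wrist");s=cams.read_camera("scene")
a=np.vstack([im[60:260,:400].repeat(1,0),cv2.resize(s[190:260,265:345],(400,350))])
cv2.imwrite("pics/w5.png",a[:,:,::-1])
```

```text
(no output)
```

View pics/w5.png

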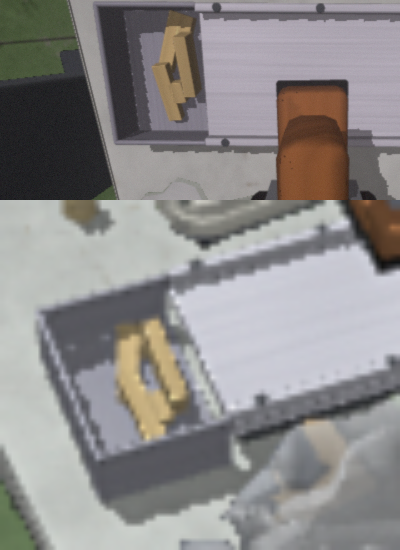

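All three off-cuts are in the tray below its rim and the plate is empty. Next I'll carry the scraper back to the mat.

Request:
arm_command:
  rows:
    - [[10, -0.14, -0.48, 0, 1], [10, -0.14, -0.48, 0, 1], [10, -0.14, -0.48, 0, 1], [10, -0.14, -0.48, 0, 1], [10, -0.14, -0.48, 0, 1], [10, -0.14, -0.48, 0, 1], [10, -0.14, -0.48, 0, 1], [10, -0.14, -0.48, 0, 1], [10, -0.14, -0.48, 0, 1], [10, -0.14, -0.48, 0, 1]]

```text
t: 16.8
eef_pos: [0.4751, -0.212, 0.2315]
tool_rot: [-0.0, 0.41, 0.912, 0.0]
contact_force: [0.6, 0.2, -4.3]
gripper_width: 0.272
grasp_force: 79.5
```

Request:
arm_command:
  rows:
    - [[10, -0.13, -0.46, 0, 0.72], [10, -0.13, -0.46, 0, 0.72], [10, -0.13, -0.46, 0, 0.72], [10, 0, 0, -0.3, 0], [10, 0, 0, -0.5, 0], [10, 0, 0, -0.6, 0], [10, 0, 0, -0.5, 0], [10, 0, 0, -0.3, 0], [10, 0, 0, 0, 0], [10, 0, 0, 0, 0]]

```text
t: 18.05
eef_pos: [0.4529, -0.2952, 0.1003]
tool_rot: [0.001, 0.332, 0.943, -0.0]
contact_force: [0.2, -0.5, -3.9]
gripper_width: 0.272
grasp_force: 79.5
```

Run:
```python
from h import *
o=get_obs();w=o["tool_rot"];print(o["eef_pos"].round(4),np.degrees(np.arctan2(2*w[2]**2-1,2*w[1]*w[2])))
im=cams.read_camera("wrist");cv2.imwrite("pics/w6.png",im[:,:,::-1])
import pickle;pickle.dump(cams.camera_params("wrist"),open("w6.pkl","wb"))
```

```text
[ 0.4529 -0.2952  0.1003] 51.219652772783846
```

View pics/w6.png

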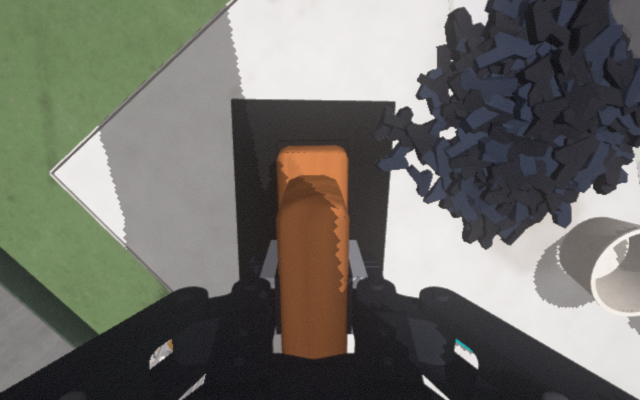

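The scraper is centred on the mat across its width, with the foot at columns 277–349 and the mat at 232–395, and it is aligned with it. I'll set it down.

Request:
arm_command:
  rows:
    - [[10, 0, 0, -0.15, 0], [10, 0, 0, -0.2, 0], [10, 0, 0, -0.15, 0], [10, 0, 0, -0.08, 0], [10, 0, 0, -0.04, 0], [10, 0, 0, -0.02, 0], [10, 0, 0, 0, 0], [10, 0, 0, 0, 0], [10, 0, 0, 0, 0], [10, 0, 0, 0, 0]]

```text
t: 19.35
eef_pos: [0.452, -0.295, 0.0612]
tool_rot: [0.0, 0.332, 0.943, 0.0]
contact_force: [-4.4, 0.7, 5.5]
gripper_width: 0.268
grasp_force: 80.6
```

Run:
```python
from h import *
import pickle
p=pickle.load(open("w6.pkl","rb"))
f=lambda u,z:(ray(p,u,z)[:2]*1000)
a=f((313,100),.003);d=np.array([.453,-.2952])*1000
b=f((313,141),.042);print(a,b,np.linalg.norm(a-b),np.linalg.norm(a-d))
```

```text
[ 399.14851166 -252.41972576] [ 417.01129258 -266.81300847] 22.94004205631355 68.77597444080459
```

Contact is felt, and the end gap is 23 mm against a nominal 21 mm, so it is centred. I'll open to 55 mm and retreat upward.

Request:
arm_command:
  rows:
    - [[28, 0, 0, 0, 0], [35, 0, 0, 0, 0], [45, 0, 0, 0, 0], [55, 0, 0, 0, 0], [55, 0, 0, 0, 0], [55, 0, 0, 0, 0], [55, 0, 0, 0.2, 0], [55, 0, 0, 0.4, 0], [55, 0, 0, 0.6, 0], [55, 0, 0, 0.7, 0]]

```text
t: 20.6
eef_pos: [0.4518, -0.2949, 0.1764]
tool_rot: [-0.0, 0.332, 0.943, -0.0]
contact_force: [0.0, -0.2, 1.0]
gripper_width: 0.641
grasp_force: 0.0
```

Request:
arm_command:
  rows:
    - [[55, 0, 0, 0.7, 0], [55, 0, 0, 0.7, 0], [55, 0, 0.5, 0.3, 0], [55, 0, 0.6, 0, 0], [55, 0, 0.5, 0, 0], [55, 0, 0, 0, 0], [55, 0, 0, 0, 0], [55, 0, 0, 0, 0], [55, 0, 0, 0, 0], [55, 0, 0, 0, 0]]

```text
t: 21.85
eef_pos: [0.452, -0.1994, 0.2768]
tool_rot: [-0.0, 0.332, 0.943, -0.0]
contact_force: [-0.7, -0.0, 0.3]
gripper_width: 0.646
grasp_force: 0.0
```

Run:
```python
from h import *
o=get_obs();print(o["eef_pos"].round(3),o["gripper_width"],o["contact_force"])
im=cams.read_camera("wrist");t=cams.read_camera("top")
a=np.vstack([im[:, :],cv2.resize(t[140:270,290:490],(307,200),interpolation=cv2.INTER_CUBIC).copy() @ np.eye(3) if 0 else cv2.copyMakeBorder(cv2.resize(t[140:270,260:490],(354,200)),0,0,0,286,cv2.BORDER_CONSTANT)])
cv2.imwrite("pics/w7.png",a[:,:,::-1])
```

```text
[ 0.452 -0.199  0.277] 0.6456725263010481 [-0.67775067 -0.04451254  0.26171606]
```

View pics/w7.png

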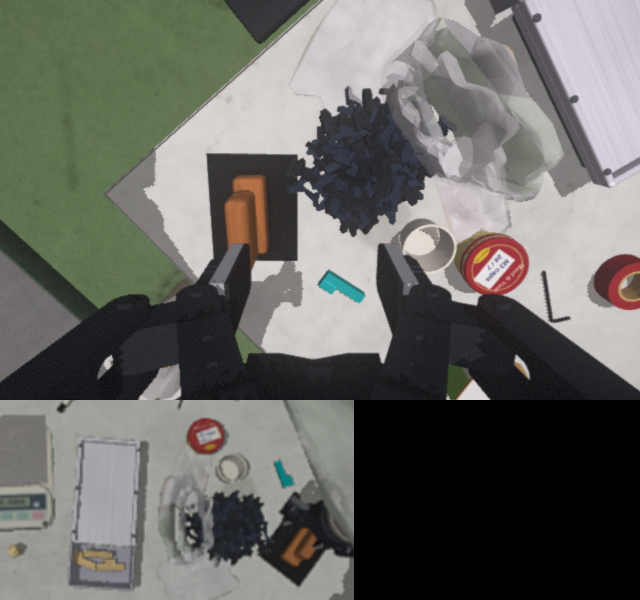

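The scraper stands upright, centred and aligned on the mat. The off-cuts are in the tray and the tin, cup and weight have not moved. The gripper is clear of everything.

```bash
python3 -c "
from station import job
print(job.hand_in())"
```

```text
the job is handed in; nothing more can be done
None
```

The job is handed in at about 22 s: the three off-cuts were wiped into the tray with the scraper, the scraper stands upright and released in the middle of the mat, and the tin, cup and weight were left where they were.

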